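# Snap the food box lid shut

## Task

The food box's lid is lying on but not closed: at least two of the four corner sections of its rim still stand up. Press each raised corner down from above with the fingertips until all four corners have snapped shut and stay down. Leave the box standing where it is, without picking it up or shoving it about, and do not disturb the other things on the worktop.

Things in the scene. Friction and masses are not known exactly. Their poses are not given: they have to be found in the camera images.
- food_box: White stoneware food box, 126 x 96 x 50 mm, 1.4 kg with its grey lid, loose, at any yaw. The lid's rim (134 x 104 mm outside) is split at mid-sides into four L-shaped corner sections that move up and down separately; the lid panel inside is fixed, its top 58 mm above the worktop. Origin: centre of the underside; x along the long side, y along the short, z up.
- pad_1 (a point): Centre of the top of the round thumb pad (18 mm across, 1.5 mm high) on the lid's corner section 1, at the +x, +y corner of the food box (53 and 38 mm from the box centre along x and y). Its top is 66.5 mm above the worktop while the section stands raised and 59.5 mm when it is snapped shut. The section's rim is 26 mm wide. Pads never come closer than 76 mm to each other.
- rim_1 (a joint): Travel of corner section 1 in m: 0 = fully raised, 0.007 = fully shut against its stop. Snap action: it resists a downward push with up to about 4 N at first, springs back up if let go before about half-way and snaps shut by itself, and stays, beyond it. It starts raised.
- pad_2 (a point): Centre of the top of the round thumb pad (18 mm across, 1.5 mm high) on the lid's corner section 2, at the -x, +y corner of the food box (53 and 38 mm from the box centre along x and y). Its top is 66.5 mm above the worktop while the section stands raised and 59.5 mm when it is snapped shut. The section's rim is 26 mm wide. Pads never come closer than 76 mm to each other.
- rim_2 (a joint): Travel of corner section 2 in m: 0 = fully raised, 0.007 = fully shut against its stop. Snap action: it resists a downward push with up to about 4 N at first, springs back up if let go before about half-way and snaps shut by itself, and stays, beyond it. It may start raised or already shut (rarely about half-way).
- pad_3 (a point): Centre of the top of the round thumb pad (18 mm across, 1.5 mm high) on the lid's corner section 3, at the -x, -y corner of the food box (53 and 38 mm from the box centre along x and y). Its top is 66.5 mm above the worktop while the section stands raised and 59.5 mm when it is snapped shut. The section's rim is 26 mm wide. Pads never come closer than 76 mm to each other.
- rim_3 (a joint): Travel of corner section 3 in m: 0 = fully raised, 0.007 = fully shut against its stop. Snap action: it resists a downward push with up to about 4 N at first, springs back up if let go before about half-way and snaps shut by itself, and stays, beyond it. It starts raised.
- pad_4 (a point): Centre of the top of the round thumb pad (18 mm across, 1.5 mm high) on the lid's corner section 4, at the +x, -y corner of the food box (53 and 38 mm from the box centre along x and y). Its top is 66.5 mm above the worktop while the section stands raised and 59.5 mm when it is snapped shut. The section's rim is 26 mm wide. Pads never come closer than 76 mm to each other.
- rim_4 (a joint): Travel of corner section 4 in m: 0 = fully raised, 0.007 = fully shut against its stop. Snap action: it resists a downward push with up to about 4 N at first, springs back up if let go before about half-way and snaps shut by itself, and stays, beyond it. It may start raised or already shut (rarely about half-way).
- phone: Bystander: closed black phone, 46 x 95 x 19 mm, lying loose to the right of the food box. Origin: centre of its underside.
- jar_lid: Bystander: loose porcelain jar lid with a small knob, 119 mm across, 65 mm high, lying left of the food box. Origin: centre of its underside.
- jar: Bystander: loose open porcelain jar, 114 mm across, 122 mm high, standing at the left. Origin: centre of its underside.
- cap_small: Bystander: loose dark enamelled burner cap, a disc 75 mm across and 9 mm thick, lying between the food box and the front edge. Origin: centre of its underside.
- cap_large: Bystander: loose dark enamelled burner cap, a disc 101 mm across and 9 mm thick, lying to the right of the food box. Origin: centre of its underside.

How it is judged:
At the end, for the whole second after the job is handed in: All four corner sections are shut (travel over 5.8 mm of 7 mm) and stay so; the box stands upright on the worktop, at rest, within 40 mm of where it stood (value of joint each of rim_1, rim_2, rim_3, rim_4 above 0.0058 m and height (world z) of food_box below 0.006 m and angle between food_box's own z axis and vertical below 0.05 rad and distance of food_box from where it was at the start of the episode below 0.04 m and linear speed of food_box below 0.01 m/s); the robot touches nothing.
It fails at once if the food box is lifted or tipped (height (world z) of food_box above 0.012 m or angle between food_box's own z axis and vertical above 0.15 rad).
It fails at once if the food box is shoved more than 40 mm (distance of food_box from where it was at the start of the episode above 0.04 m).
It fails at once if another thing is moved more than 25 mm (distance of any of phone, jar_lid, jar, cap_small, cap_large from where it was at the start of the episode above 0.025 m).
It also fails if it takes over 51 s, if anything falls off the work surface, if the arm or the gripper's body presses on something with over 40 N, if the wrist force passes 120 N, or if a joint passes its speed limit or range.

## Robot

A 6-joint arm with a two-finger parallel gripper is mounted at the origin on a cart in front of the work surface, level with it; the furniture and walls round the work are solid. World frame = base frame: x ahead of the robot, y to its left, z up, the work surface at z = 0. Lengths are in m, angles in rad, forces in N, time in s.
With the tool pointing down it reaches from about 0.3 to 0.775 m from the base axis. Payload 14.6 kg.
Tool frame: the origin (TCP) lies at the very end of the fingers, on their centre line; the grasp point (between the pads) lies 19 mm behind it; y points along the fingers, x is the direction in which the jaws open and shut, and the axes are right-handed (so a half turn about y gives the same grasp; the last joint's range is limited). The gripper opens to 94 mm and grips with 3 to 60 N. Pads are 16 mm wide; open, the fingers measure 119 mm over their backs; the gripper's body (75 mm by 177 mm) begins 78 mm behind the grasp point.
Start: joints at [-1.186, 0.3, 1.521, -0, 1.321, -0.067], TCP at [0.24, -0.495, 0.205] pointing down, gripper open.
Joint ranges: [-3.03, 3.03], [-0.79, 2.21], [0.23, 2.52], [-1.04, 4.18], [0, 3.07], [-2.55, 2.55]. Speed limits (rad/s): [2.22, 2.22, 2.57, 3.14, 3.14, 3.14].

## Interface

Orientations are given as [roll, pitch, yaw] about the fixed x, y, z axes, in that order (R = Rz(yaw) Ry(pitch) Rx(roll)).
In Python, from station import get_obs, cams, hand_in gives the robot as it stands. The module is installed in compiled form; this text tells all that it offers.
- The arm moves only by the tool step_arm, never from a script. Its argument "plan" is a list of rows, each an object with "grip": the closure, from -1 (fully open) to 1 (shut), so that 0 is half open; "slide": the shift along the tool's x, y, z in m, a list of three; "spin": the turn about the tool's y in degrees. A call has 1 to 20 rows; each row shifts and turns the commanded pose from where the row before left it, along the tool's axes as they then stand; what a row does not reach is not made up. A row lasts 1/12 s, in which the tool goes at most 41.7 mm and 7.16 degrees, less where a joint would pass 70% of its speed; a pose out of reach is approached as far as the arm can. A call is refused whole if a number of a shift passes 0.0417 or a number of a turn 7.16, either way. A call with a gripper value outside its range is refused whole. The fingers move at their own pace and stop on an object; "force" is the grip in N (left out, the last holds). Time passes only in rows, so rows that do not move let the fingers close. It gives the time, the measured TCP pose, the force and the opening at its end, in the units of the state.
- get_obs(): the state, without advancing time (a new reading comes with each control period).
- cams.camera(name): name is "side" or "top"; returns the picture (420x560x3 uint8, blue, green, red); there is no depth.
- cams.calibration(name): a dict with "K" (3x3 intrinsics, pixels), "T" (4x4, takes a point from camera to world coordinates). Camera axes: x right, y up, looking along -z (the intrinsics and any distortion apply to the point x, -y, -z); pixel columns grow to the right and rows downward; lengths in m; the calibration is good to about 2 mm. A picture is of the moment at which its call begins. calibration takes no time and is no camera call.
- hand_in(): hands the job in, once; it reports no verdict.
The state is a dict: "time_s": time; "qpos": joint angles; "joint_vel": joint speeds; "tau": joint torques, N m; "ee_pos": TCP position; "eef_rot": TCP orientation; "force": force on the tool from outside, world axes, zero at the start; "moment": the same for the moment, N m; "grip_width": finger opening in m.
Only numpy, scipy, OpenCV 4.12 (cv2) and the standard library are available. Lean on these libraries where they do the work, as an engineer would, in place of code of your own. Each camera call takes 0.05 s, during which the arm holds its last target.

## Working session

There is one attempt and no reset: what is moved stays moved. The work goes in short steps, Python scripts to look and compute and a tool call to move; the robot and the scene stay as the last step left them, time stands still between calls to the robot, and variables do not carry over. Pictures are saved under pics/ and viewed, and the job is handed in when it is done.

Besides the shell and the picture viewer there is one more tool, called after "Request:" as a command line: name --argument value ..., lists and objects as JSON in quotes. step_arm: Moves the arm, as the interface text tells. Its arguments: {"type":"object","properties":{"plan":{"type":"array","items":{"type":"object","properties":{"grip":{"type":"number"},"slide":{"type":"array","items":{"type":"number"}},"spin":{"type":"number"}}}},"force":{"type":"number"}},"required":["plan"]}

```bash
mkdir -p pics
python3 - <<'E'
from station import get_obs, cams
import cv2, numpy as np
for n in("top","side"):
    im=cams.camera(n); cv2.imwrite(f"pics/{n}0.png",im)
    c=cams.calibration(n); print(n,{k:np.round(np.array(v),4).tolist() for k,v in c.items()})
o=get_obs(); print({k:np.round(v,4).tolist() for k,v in o.items()})
E
```

```text
top {'K': [[505.8215, 0.0, 276.1483], [0.0, 505.8215, 215.1394], [0.0, 0.0, 1.0]], 'T': [[0.0019, 0.9862, -0.1656, 0.2516], [-0.9999, -0.001, -0.017, 0.2749], [-0.0169, 0.1656, 0.9861, 1.0975], [0.0, 0.0, 0.0, 1.0]]}
side {'K': [[511.3232, 0.0, 279.7904], [0.0, 511.3232, 209.698], [0.0, 0.0, 1.0]], 'T': [[-0.8206, 0.2164, -0.529, -0.1568], [-0.5708, -0.2645, 0.7773, 1.1462], [0.0282, 0.9398, 0.3406, 0.4625], [0.0, 0.0, 0.0, 1.0]]}
{'time_s': 0.1, 'qpos': [-1.1856, 0.3004, 1.5215, 0.0, 1.3207, -0.0666], 'joint_vel': [-0.0005, -0.0014, -0.0019, -0.0004, 0.001, 0.001], 'tau': [0.0012, -53.2644, -35.3282, 0.071, 0.0235, -0.0001], 'ee_pos': [0.24, -0.4946, 0.205], 'eef_rot': [-1.5707, 0.001, -1.119], 'force': [0.1824, 0.1741, 0.0087], 'moment': [-0.0105, -0.0052, 0.0253], 'grip_width': 0.0939}
```

View pics/top0.png

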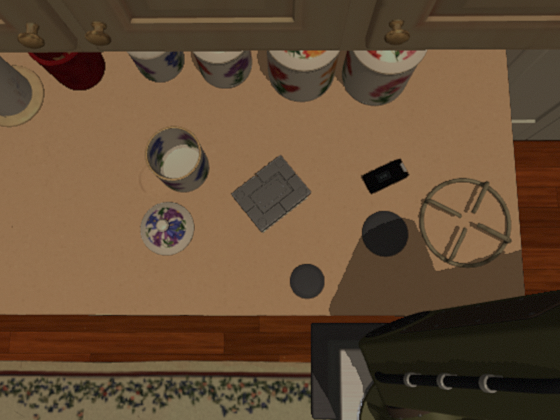

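View pics/side0.png

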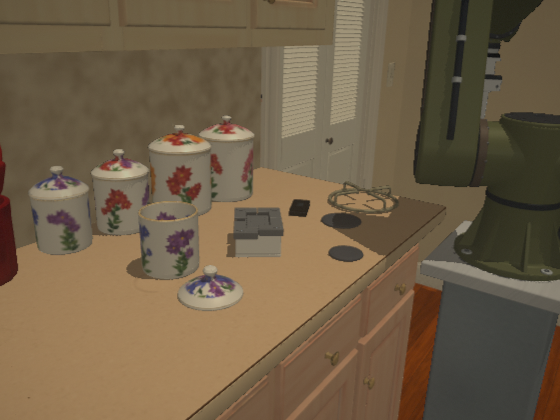

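The top view shows the grey lid at about (271,193), and the side view shows it at (258,228). I'll zoom in on both.

```bash
cat > h.py <<'E'
import cv2, numpy as np
from station import get_obs, cams
def zoom(im,x0,x1,y0,y1,s,f): cv2.imwrite(f,cv2.resize(im[y0:y1,x0:x1],None,fx=s,fy=s,interpolation=cv2.INTER_CUBIC))
def ray(n,u,v):
    c=cams.calibration(n);K=np.array(c["K"]);T=np.array(c["T"])
    d=np.array([(u-K[0,2])/K[0,0],-(v-K[1,2])/K[1,1],-1]); return T[:3,3],T[:3,:3]@d
def onz(n,u,v,z):
    p,d=ray(n,u,v); return p+d*(z-p[2])/d[2]
def proj(n,P):
    c=cams.calibration(n);K=np.array(c["K"]);T=np.array(c["T"])
    q=T[:3,:3].T@(np.array(P)-T[:3,3]); return np.array([K[0,0]*q[0]/-q[2]+K[0,2],K[1,1]*-q[1]/-q[2]+K[1,2]])
E
python3 - <<'E'
from h import *
t=cv2.imread("pics/top0.png"); s=cv2.imread("pics/side0.png")
t=cv2.convertScaleAbs(t,alpha=1.6);s=cv2.convertScaleAbs(s,alpha=1.5)
zoom(t,221,321,148,238,6,"pics/tz.png"); zoom(s,218,298,196,264,9,"pics/sz.png")
E
```

```text
(no output)
```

View pics/tz.png

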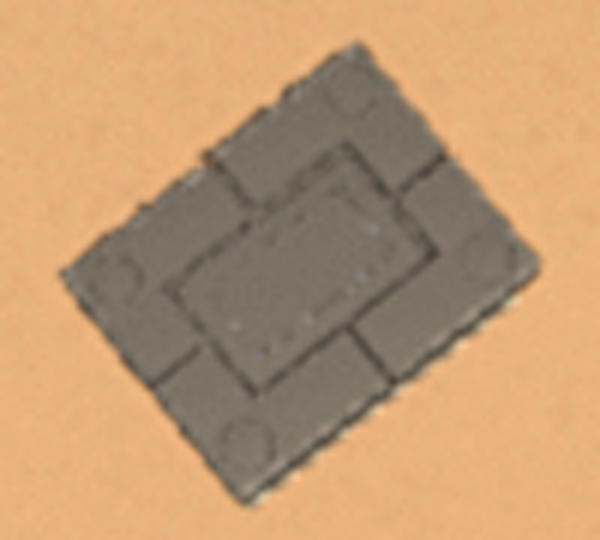

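View pics/sz.png

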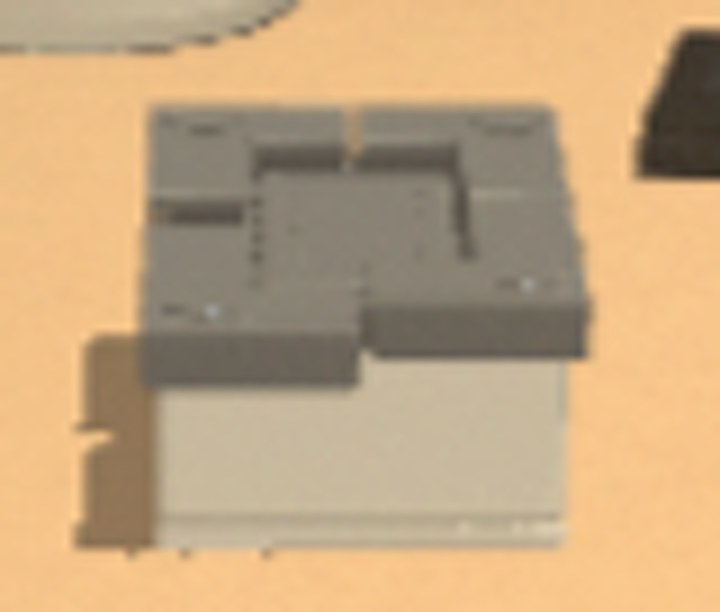

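Top zoom: thumb pads at about (279.7,163), (240.2,194), (262,222) and (302.7,190.5). In the side view, the section nearest the camera on the left is already shut, and the other three look raised. Next I'll fit the box pose.

Run:
```python
from h import *
px=np.array([(352,90),(490,255),(247,443),(115,277)])/6+[221,148]-.4
zs=[.0665,.0665,.0665,.0595]
P=np.array([onz("top",*p,z) for p,z in zip(px,zs)]); print(P.round(4)); 
print([np.linalg.norm(P[i]-P[(i+1)%4]).round(4) for i in range(4)])
c=P.mean(0)[:2]
# long dirs: which pairs are long
for p,q in((0,3),(1,2),(0,1),(3,2)): d=P[p]-P[q]; print(p,q,np.hypot(*d[:2]).round(4),np.degrees(np.arctan2(d[1],d[0])).round(1))
# mask outline check
t=cv2.imread("pics/top0.png"); hsv=cv2.cvtColor(t,cv2.COLOR_BGR2HSV)
m=((hsv[...,1]<75)).astype(np.uint8); m[:148]=0;m[238:]=0;m[:,:221]=0;m[:,321:]=0
m=cv2.morphologyEx(m,cv2.MORPH_OPEN,np.ones((3,3)))
k=max(cv2.findContours(m,0,2)[0],key=cv2.contourArea)
Q=np.array([onz("top",*p[0],.063)[:2] for p in k],np.float32); r=cv2.minAreaRect(Q*1000); print(c.round(4),r)
for p in P: print(proj("side",p).round(1), (9*(proj("side",p)-[218,196])).round())
print(onz("top",384,176,.019),onz("top",307,281,.009),onz("top",385,233,.009),onz("top",176,160,.122),onz("top",167,228,.03))
```

```text
[[0.5368 0.2863 0.0665]
 [0.4775 0.2384 0.0665]
 [0.4116 0.3223 0.0665]
 [0.4714 0.3693 0.0595]]
[np.float64(0.0762), np.float64(0.1068), np.float64(0.0764), np.float64(0.1058)]
0 3 0.1056 -51.8
1 2 0.1068 -51.8
0 1 0.0762 39.0
3 2 0.0761 38.1
[0.4743 0.3041] ((472.28692626953125, 303.6922607421875), (106.89254760742188, 133.6300811767578), 39.00361633300781)
[240.7 207.4] [204. 102.]
[273.9 207.4] [503. 103.]
[276.3 224.6] [525. 257.]
[240.1 227.5] [199. 283.]
[0.51907575 0.05821312 0.019     ] [0.29180776 0.2275748  0.009     ] [0.39497805 0.05826775 0.009     ] [0.52735763 0.49218784 0.122     ] [0.40316215 0.52677399 0.03      ]
```

Request:
step_arm --plan '[{"grip": 1, "slide": [0, 0, 0], "spin": -6.1}, {"grip": 1, "slide": [0, 0, 0], "spin": -6.1}, {"grip": 1, "slide": [0, 0, 0], "spin": 0}]' --force 20

```text
time_s: 0.35
ee_pos: [0.2401, -0.4947, 0.2051]
eef_rot: [-1.571, 0.001, -0.901]
force: [-0.1, 0.1, -0.4]
grip_width: 0.0774
```

```bash
cat >> h.py <<'E'
def delta(tx,ty,tz):
    from scipy.spatial.transform import Rotation as R
    o=get_obs(); M=R.from_euler('xyz',o['eef_rot']).as_matrix()
    print('t',round(o['time_s'],2),'pos',np.round(o['ee_pos'],4),'yaw',np.degrees(o['eef_rot'])[2].round(2),'tool delta mm',(1000*M.T@(np.array([tx,ty,tz])-o['ee_pos'])).round(1),'f',np.round(o['force'],1),o['grip_width'])
E
python3 - <<'E'
from h import *
delta(.4775,.2384,.10)
for n,v in(("P0",(525,285)),):pass
for (u,v),z in zip([(205,130),(505,130),(528,285),(210,310)],[.0665,.0665,.0665,.0595]): print(onz("side",218+u/9,196+v/9,z).round(4))
E
```

```text
t 0.35 pos [ 0.2401 -0.4947  0.2051] yaw -51.62 tool delta mm [-427.2  105.5  641.2] f [-0.1  0.1 -0.4] 0.07744127282368445
[0.5237 0.3022 0.0665]
[0.4654 0.2546 0.0665]
[0.4009 0.3362 0.0665]
[0.459  0.3804 0.0595]
```

Request:
step_arm --plan '[{"grip": 1, "slide": [-0.0213, 0.003, 0.032], "spin": 0}, {"grip": 1, "slide": [-0.0213, 0.003, 0.032], "spin": 0}, {"grip": 1, "slide": [-0.0213, 0.003, 0.032], "spin": 0}, {"grip": 1, "slide": [-0.0213, 0.003, 0.032], "spin": 0}, {"grip": 1, "slide": [-0.0213, 0.003, 0.032], "spin": 0}, {"grip": 1, "slide": [-0.0213, 0.003, 0.032], "spin": 0}, {"grip": 1, "slide": [-0.0213, 0.003, 0.032], "spin": 0}, {"grip": 1, "slide": [-0.0213, 0.003, 0.032], "spin": 0}, {"grip": 1, "slide": [-0.0213, 0.003, 0.032], "spin": 0}, {"grip": 1, "slide": [-0.0213, 0.003, 0.032], "spin": 0}, {"grip": 1, "slide": [-0.0213, 0.003, 0.032], "spin": 0}, {"grip": 1, "slide": [-0.0213, 0.003, 0.032], "spin": 0}, {"grip": 1, "slide": [-0.0213, 0.003, 0.032], "spin": 0}, {"grip": 1, "slide": [-0.0213, 0.003, 0.032], "spin": 0}, {"grip": 1, "slide": [-0.0213, 0.003, 0.032], "spin": 0}, {"grip": 1, "slide": [-0.0213, 0.003, 0.032], "spin": 0}, {"grip": 1, "slide": [-0.0213, 0.003, 0.032], "spin": 0}, {"grip": 1, "slide": [-0.0213, 0.003, 0.032], "spin": 0}, {"grip": 1, "slide": [-0.0213, 0.003, 0.032], "spin": 0}, {"grip": 1, "slide": [0, 0, 0], "spin": 0}]'

```text
time_s: 2.02
ee_pos: [0.4696, 0.2034, 0.1474]
eef_rot: [-1.571, 0.001, -0.906]
force: [0.6, -1.1, 0.0]
grip_width: 0.0004
```

Run:
```python
from h import *
delta(.4775,.2384,.08)
```

```text
t 2.02 pos [0.4696 0.2034 0.1474] yaw -51.93 tool delta mm [-22.6  67.5  27.8] f [ 0.6 -1.1  0. ] 0.0003982715729570819
```

Request:
step_arm --plan '[{"grip": 1, "slide": [-0.0226, 0.01, 0.0278], "spin": 0}, {"grip": 1, "slide": [0, 0.03, 0], "spin": 0}, {"grip": 1, "slide": [0, 0.0275, 0], "spin": 0}, {"grip": 1, "slide": [0, 0, 0], "spin": 0}, {"grip": 1, "slide": [0, 0, 0], "spin": 0}]'

```text
time_s: 2.43
ee_pos: [0.4764, 0.2333, 0.0805]
eef_rot: [-1.573, 0.001, -0.908]
force: [0.7, 0.1, -0.3]
grip_width: 0.0007
```

Run:
```python
from h import *
delta(.4775,.2384,.0595)
t=cams.camera("top");s=cams.camera("side")
print(proj("side",get_obs()['ee_pos']),proj("top",get_obs()['ee_pos']))
a=cv2.resize(cv2.convertScaleAbs(t[128:238,221:341],alpha=1.6),None,fx=3.3,fy=3.3,interpolation=2)
b=cv2.resize(cv2.convertScaleAbs(s[166:266,218:298],alpha=1.5),None,fx=5,fy=5,interpolation=2)
h=max(len(a),len(b)); c=np.zeros((h,a.shape[1]+b.shape[1],3),np.uint8); c[:len(a),:a.shape[1]]=a;c[:len(b),a.shape[1]:]=b
cv2.imwrite("pics/h1.png",c); print(a.shape,c.shape)
```

```text
t 2.43 pos [0.4764 0.2333 0.0805] yaw -52.05 tool delta mm [-3.4 21.   4. ] f [ 0.7  0.1 -0.3] 0.0006810468294064494
[275.1973232  200.24200816] [304.82885834 188.30030947]
(363, 396, 3) (500, 796, 3)
```

View pics/h1.png

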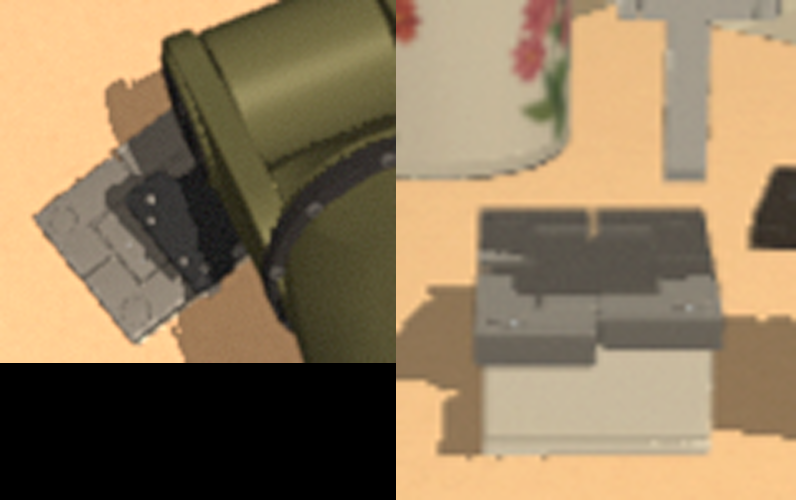

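Side view: the fingertip is at about (275.8,202), against a predicted (275.2,200.2). The small side-camera bias explains the earlier disagreement, so the top-view fit holds. I'll correct the position and press P1.

Request:
step_arm --plan '[{"grip": 1, "slide": [-0.0034, 0, 0.004], "spin": 0}, {"grip": 1, "slide": [0, 0.009, 0], "spin": 0}, {"grip": 1, "slide": [0, 0, 0], "spin": 0}, {"grip": 1, "slide": [0, 0, 0], "spin": 0}]'

```text
time_s: 2.87
ee_pos: [0.4779, 0.2388, 0.0718]
eef_rot: [-1.571, 0.0, -0.906]
force: [-1.0, -0.3, -0.3]
grip_width: 0.0009
```

Run:
```python
from h import *
delta(.4775,.2384,.0595)
```

```text
t 2.87 pos [0.4779 0.2388 0.0718] yaw -51.92 tool delta mm [ 0.1 12.3 -0.5] f [-1.  -0.3 -0.3] 0.0009315629628498761
```

Request:
step_arm --plan '[{"grip": 1, "slide": [0, 0.003, 0], "spin": 0}, {"grip": 1, "slide": [0, 0.003, 0], "spin": 0}, {"grip": 1, "slide": [0, 0.003, 0], "spin": 0}, {"grip": 1, "slide": [0, 0.002, 0], "spin": 0}, {"grip": 1, "slide": [0, 0.001, 0], "spin": 0}, {"grip": 1, "slide": [0, 0.0005, 0], "spin": 0}, {"grip": 1, "slide": [0, 0, 0], "spin": 0}]'

```text
time_s: 3.45
ee_pos: [0.478, 0.2388, 0.0596]
eef_rot: [-1.571, 0.0, -0.906]
force: [-2.3, -0.8, 3.9]
grip_width: 0.0002
```

Request:
step_arm --plan '[{"grip": 1, "slide": [0, 0.0005, 0], "spin": 0}, {"grip": 1, "slide": [0, 0.0005, 0], "spin": 0}, {"grip": 1, "slide": [0, 0, 0], "spin": 0}]'

```text
time_s: 3.7
ee_pos: [0.4781, 0.2388, 0.0593]
eef_rot: [-1.571, -0.0, -0.906]
force: [-4.2, -2.2, 12.4]
grip_width: 0.0003
```

Firm stop at z = 0.0593 m, so P1 is shut. Next is P0, 76 mm along tool z.

Request:
step_arm --plan '[{"grip": 1, "slide": [0, -0.008, 0], "spin": 0}, {"grip": 1, "slide": [0, -0.0145, 0], "spin": 0}, {"grip": 1, "slide": [0, 0, 0.025], "spin": 0}, {"grip": 1, "slide": [-0.001, 0, 0.0255], "spin": 0}, {"grip": 1, "slide": [0, 0, 0.0255], "spin": 0}, {"grip": 1, "slide": [0, 0, 0], "spin": 0}, {"grip": 1, "slide": [0, 0.008, 0], "spin": 0}, {"grip": 1, "slide": [0, 0, 0], "spin": 0}, {"grip": 1, "slide": [0, 0, 0], "spin": 0}]'

```text
time_s: 4.45
ee_pos: [0.5363, 0.2859, 0.0722]
eef_rot: [-1.572, 0.0, -0.906]
force: [0.1, -0.1, 0.9]
grip_width: 0.0007
```

Run:
```python
from h import *
delta(.5368,.2863,.0595)
```

```text
t 4.45 pos [0.5363 0.2859 0.0722] yaw -51.93 tool delta mm [-0.  12.7  0.6] f [ 0.1 -0.1  0.9] 0.0006992682614366776
```

Request:
step_arm --plan '[{"grip": 1, "slide": [0, 0.003, 0.0005], "spin": 0}, {"grip": 1, "slide": [0, 0.003, 0], "spin": 0}, {"grip": 1, "slide": [0, 0.003, 0], "spin": 0}, {"grip": 1, "slide": [0, 0.002, 0], "spin": 0}, {"grip": 1, "slide": [0, 0.0015, 0], "spin": 0}, {"grip": 1, "slide": [0, 0.0005, 0], "spin": 0}, {"grip": 1, "slide": [0, 0.0005, 0], "spin": 0}, {"grip": 1, "slide": [0, 0.0005, 0], "spin": 0}, {"grip": 1, "slide": [0, 0, 0], "spin": 0}]'

```text
time_s: 5.2
ee_pos: [0.5376, 0.2868, 0.0595]
eef_rot: [-1.571, -0.0, -0.906]
force: [-3.5, -2.1, 7.5]
grip_width: 0.0003
```

P0 is shut too, with its stop at 0.0595 m. Next is P3, which looked shut already. I'll press it to confirm.

Request:
step_arm --plan '[{"grip": 1, "slide": [0, -0.008, 0], "spin": 0}, {"grip": 1, "slide": [0, -0.0145, 0], "spin": 0}, {"grip": 1, "slide": [-0.026, 0, 0], "spin": 0}, {"grip": 1, "slide": [-0.0265, 0, 0], "spin": 0}, {"grip": 1, "slide": [-0.0265, 0, 0], "spin": 0}, {"grip": 1, "slide": [-0.0265, 0, -0.001], "spin": 0}, {"grip": 1, "slide": [0, 0, 0], "spin": 0}, {"grip": 1, "slide": [0, 0.008, 0], "spin": 0}, {"grip": 1, "slide": [0, 0, 0], "spin": 0}, {"grip": 1, "slide": [0, 0, 0], "spin": 0}]'

```text
time_s: 6.03
ee_pos: [0.4721, 0.3684, 0.0729]
eef_rot: [-1.572, -0.0, -0.907]
force: [0.9, -0.3, 0.1]
grip_width: 0.0004
```

Run:
```python
from h import *
delta(.4714,.3693,.0595)
```

```text
t 6.03 pos [0.4721 0.3684 0.0729] yaw -51.97 tool delta mm [-1.2 13.4  0. ] f [ 0.9 -0.3  0.1] 0.0004484116704265055
```

Request:
step_arm --plan '[{"grip": 1, "slide": [-0.001, 0.003, 0], "spin": 0}, {"grip": 1, "slide": [0, 0.003, 0], "spin": 0}, {"grip": 1, "slide": [0, 0.003, 0], "spin": 0}, {"grip": 1, "slide": [0, 0.002, 0], "spin": 0}, {"grip": 1, "slide": [0, 0.0015, 0], "spin": 0}, {"grip": 1, "slide": [0, 0.001, 0], "spin": 0}, {"grip": 1, "slide": [0, 0.0005, 0], "spin": 0}, {"grip": 1, "slide": [0, 0.0005, 0], "spin": 0}, {"grip": 1, "slide": [0, 0, 0], "spin": 0}]'

```text
time_s: 6.78
ee_pos: [0.4712, 0.37, 0.0596]
eef_rot: [-1.571, -0.0, -0.906]
force: [-2.1, -2.2, 6.7]
grip_width: 0.0006
```

Now P2 (0.4116, 0.3223), 76 mm along tool −z.

Request:
step_arm --plan '[{"grip": 1, "slide": [0, -0.008, 0], "spin": 0}, {"grip": 1, "slide": [0, -0.0145, 0], "spin": 0}, {"grip": 1, "slide": [0, 0, -0.025], "spin": 0}, {"grip": 1, "slide": [0, 0, -0.0255], "spin": 0}, {"grip": 1, "slide": [0, 0, -0.0255], "spin": 0}, {"grip": 1, "slide": [0, 0, 0], "spin": 0}, {"grip": 1, "slide": [0, 0.008, 0], "spin": 0}, {"grip": 1, "slide": [0, 0, 0], "spin": 0}, {"grip": 1, "slide": [0, 0, 0], "spin": 0}]'

```text
time_s: 7.53
ee_pos: [0.4118, 0.3235, 0.0731]
eef_rot: [-1.571, 0.0, -0.906]
force: [-0.1, 0.1, -0.5]
grip_width: 0.0006
```

Run:
```python
from h import *
delta(.4116,.3223,.0595)
```

```text
t 7.53 pos [0.4118 0.3235 0.0731] yaw -51.91 tool delta mm [ 0.8 13.6 -0.9] f [-0.1  0.1 -0.5] 0.0005876895757262442
```

Request:
step_arm --plan '[{"grip": 1, "slide": [0.0005, 0.003, -0.0005], "spin": 0}, {"grip": 1, "slide": [0, 0.003, 0], "spin": 0}, {"grip": 1, "slide": [0, 0.003, 0], "spin": 0}, {"grip": 1, "slide": [0, 0.002, 0], "spin": 0}, {"grip": 1, "slide": [0, 0.0015, 0], "spin": 0}, {"grip": 1, "slide": [0, 0.001, 0], "spin": 0}, {"grip": 1, "slide": [0, 0.0005, 0], "spin": 0}, {"grip": 1, "slide": [0, 0.0005, 0], "spin": 0}, {"grip": 1, "slide": [0, 0.0003, 0], "spin": 0}, {"grip": 1, "slide": [0, 0, 0], "spin": 0}]'

```text
time_s: 8.37
ee_pos: [0.4112, 0.3226, 0.0594]
eef_rot: [-1.571, 0.0, -0.906]
force: [-4.1, -2.3, 9.4]
grip_width: 0.0002
```

Request:
step_arm --plan '[{"grip": 1, "slide": [0, -0.01, 0], "spin": 0}, {"grip": 1, "slide": [0, -0.03, 0], "spin": 0}, {"grip": 1, "slide": [0, -0.035, 0], "spin": 0}, {"grip": 1, "slide": [0, -0.035, 0], "spin": 0}, {"grip": 1, "slide": [0.035, -0.01, -0.012], "spin": 0}, {"grip": 1, "slide": [0.035, 0, -0.012], "spin": 0}, {"grip": 1, "slide": [0.035, 0, -0.012], "spin": 0}, {"grip": 1, "slide": [0.035, 0, -0.012], "spin": 0}, {"grip": 1, "slide": [0.035, 0, -0.012], "spin": 0}, {"grip": 1, "slide": [0.035, 0, -0.012], "spin": 0}, {"grip": 1, "slide": [0.035, 0, -0.012], "spin": 0}, {"grip": 1, "slide": [0.035, 0, -0.012], "spin": 0}, {"grip": 1, "slide": [0, 0, 0], "spin": 0}]'

```text
time_s: 9.45
ee_pos: [0.5097, 0.038, 0.1791]
eef_rot: [-1.571, -0.001, -0.91]
force: [-0.6, 0.8, -0.5]
grip_width: 0.0005
```

Run:
```python
from h import *
t=cams.camera("top");s=cams.camera("side")
cv2.imwrite("pics/top1.png",t);cv2.imwrite("pics/side1.png",s)
zoom(cv2.convertScaleAbs(s,alpha=1.5),218,298,196,264,9,"pics/sz1.png")
print(get_obs()['ee_pos'],get_obs()['force'])
```

```text
[0.50855241 0.04186015 0.17891959] [ 0.05344868 -0.28551337  0.18532682]
```

View pics/sz1.png

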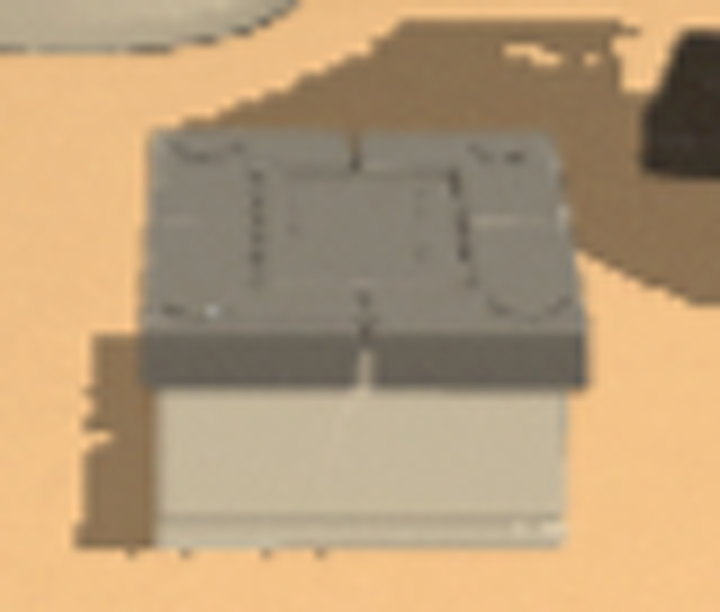

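View pics/top1.png

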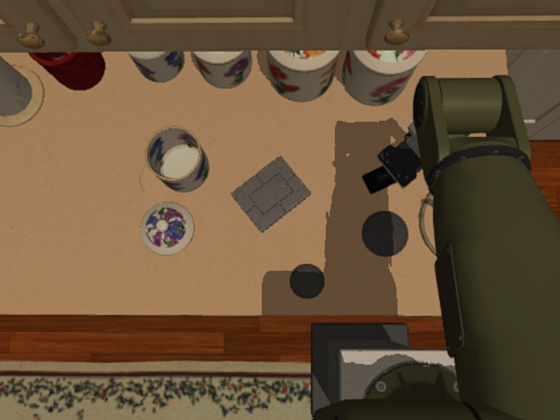

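The side zoom shows all four sections level: the front rim edge runs straight at zoom row 333, and there are no steps at the splits. In the top view the box is still centred at about (271,193), the bystanders have not moved, and the arm is clear at z = 0.18 m. I'll hand in.

```bash
python3 -c "
from station import hand_in; print(hand_in())"
```

```text
the job is handed in; nothing more can be done
None
```

All four corners of the lid are shut, and I handed the job in at about 9.6 s of the 51 s allowed; it gave no verdict. With the gripper closed, I pressed each corner from above. Three corners were raised. The left one in the top view already looked shut, and I pressed it only to confirm.

**Shut corners:** each press ended on a firm stop at z ≈ 0.0593–0.0596 m, where a shut pad's top should be (0.0595 m), with 7–12 N upward. The last side picture shows all four sections level after release.

**Box and other things:** in the last top picture the box and the other things sit where they were at the start, by eye. The arm ended clear of everything at z ≈ 0.18 m, with near-zero wrist force.

**One disagreement:** the side camera's calibration reads about 1.8 px off vertically, measured against the fingertip. I used the top-view positions to aim instead, and the presses landed where expected.

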